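Hold a test cell's cover aligned over its screw holes

ROBOT

A 7-joint arm with a two-finger parallel gripper is mounted at the origin on the work surface. World frame = base frame: x ahead of the robot, y to its left, z up, the work surface at z = 0. Lengths are in m, angles in rad, forces in N, time in s.
With the tool pointing down it reaches from about 0.425 to 0.875 m from the base axis. Payload 4.7 kg.
Tool frame: the origin (TCP) lies midway between the tips of the shut fingers; the grasp point (between the pads) lies 19 mm behind it; x points along the fingers, z is the direction in which the jaws open and shut, and the axes are right-handed (so a half turn about x gives the same grasp; the last joint's range is limited). The gripper opens to 87 mm and grips with 3 to 60 N. Pads are 19 mm wide; open, the fingers measure 117 mm over their backs; the gripper's body (75 mm by 190 mm) begins 51 mm behind the grasp point.
Start: joints at [-1.246, 0.321, -0.07, 1.45, 0.023, 1.371, -0.057], TCP at [0.199, 0.619, 0.223] pointing down, gripper open.
Joint ranges: [-2.86, 2.86], [-0.3, 2.09], [-1.38, 1.24], [0.06, 2.45], [-1.56, 4.7], [0.09, 2.05], [-2.69, 2.69]. Speed limits (rad/s): [2.57, 2.57, 3.14, 3.14, 3.14, 3.14, 3.14].

INTERFACE

Orientations are given as a rotation vector (axis times angle).
In Python, from bench import ctrl gives the robot as it stands.
- The arm moves only by the shell command python3 -m pendant 'ROWS' [OPENING] [FORCE]. ROWS is JSON, a list of rows, each an object with "travel": the shift along the tool's x, y, z in m, a list of three; "twist": the turn about the tool's x in rad. In form: [{"travel": [x, y, z], "twist": twist}, ...]. A call has 1 to 10 rows; each row is the pose to reach, as a shift and turn from the pose measured when the call began, along the tool's axes at that moment; what a row does not reach only later rows make up. A row lasts 1/8 s, in which the tool goes at most 62.5 mm and 10.7 degrees, less where a joint would pass 70% of its speed; a pose out of reach is approached as far as the arm can. A call with a gripper value outside its range is refused whole. OPENING is the opening, from -1 (shut) to 1 (fully open), so that 0 is half open, set as the call begins (- or left out, the last holds). The fingers move at their own pace and stop on an object; FORCE is the grip in N (left out, the last holds). Time passes only in rows, so rows that repeat a pose let the fingers close. It gives the time, the measured TCP pose, the force and the opening at its end, in the units of the state.
- ctrl.get_state(): the state, without advancing time (a new reading comes with each control period).
- ctrl.get_image(name): name is "scene" or "top" or "wrist"; returns the picture (480x640x3 uint8, red, green, blue); there is no depth.
- ctrl.camera_model(name): a dict with "K" (3x3 intrinsics, pixels), "distortion" ([k1, k2, p1, p2, k3] as OpenCV has them; the pictures are not rectified), "rvec" (rotation vector, rad) and "tvec" (3), from world to camera coordinates, as OpenCV has them; the wrist camera has in their place "T_tool_cam" (4x4, takes a point from camera to tool coordinates, whose origin is the TCP and whose axes are the tool frame's). Camera axes: x right, y down, z forward; pixel columns grow to the right and rows downward; lengths in m; the calibration is good to about 2 mm. A picture is of the moment at which its call begins: read the wrist's pose just before it. camera_model takes no time and is no camera call.
- ctrl.close_job(): hands the job in, once; it reports no verdict.
The state is a dict: "time": time; "joint_positions": joint angles; "qd": joint speeds; "joint_torque": joint torques, N m; "position": TCP position; "tool_rot": TCP orientation; "ft_force": force on the tool from outside, world axes, zero at the start; "torque": the same for the moment, N m; "grip_width": opening from 0.0 (shut) to 1.0 (fully open).
Only numpy, scipy, OpenCV 4.12 (cv2) and the standard library are available. Lean on these libraries where they do the work, as an engineer would, in place of code of your own. Each camera call takes 0.05 s, during which the arm holds its last target.

TASK

Get the steel test cell ready for its screws: first slide the white spacer sleeve whose bore fits over the brass post inside the cell, fully home onto the floor of the cell, and let go of it. Then pick up the aluminium cover plate by its handle and hold it level about 1 cm above the cell's rim, long side along long side, so that all four threaded holes are seen whole through the holes of the cover; the cover must never touch the cell, and you finish while still holding it there, perfectly still, for a colleague to start the screws. Leave the tight sleeve and everything else on the bench where it is.

Things in the scene. Friction and masses are not known exactly. Their poses are not given: they have to be found in the camera images.
- cell: The test cell, fixed to the bench: a steel open-topped box 160 mm long (its x), 130 mm wide (its y) and 52 mm high, origin at the centre of its underside, z up. Its cavity is 116 x 90 mm (x, y), with its floor 10 mm above the bench; from the middle of the floor stands a brass post. A brass pipe stub 14 mm thick sticks out 16 mm from the middle of each long side, its axis 24 mm above the bench. Its place and yaw vary.
- cell_post (a point): The foot of the brass post: on its axis, on the cavity floor 10 mm above the bench. The post is 14 mm in diameter and 34 mm tall, its last 4 mm tapering to 8 mm. Axes as the cell's.
- sleeve: The spacer sleeve that fits: a white plastic tube, outside diameter 30 mm, bore 17 mm, 36 mm tall, about 45 g, standing on end on the bench near the middle; origin at the centre of its underside. Fully home, its top lies 6 mm below the cell's rim.
- sleeve_tight: The sleeve that is too tight: same white tube, outside diameter 30 mm and 36 mm tall, but bore only 10 mm, so that it cannot pass over the post. Origin at the centre of its underside. The two sleeves swap places at random. Leave it where it is.
- cover: The cover plate: aluminium, 160 mm (its x) x 130 mm (its y) x 6 mm, about 0.4 kg, lying flat on the bench; origin at the centre of its underside, z up. A black bar handle runs along its x over the centre, 80 mm long, 14 mm thick (y), from 24 to 46 mm above the underside, on two feet that leave 56 mm free between them. The cover may go on either way round (a half turn makes no difference).
- hole0 (a point): Centre, on the underside, of a 13 mm through hole in the cover, at x +66 mm, y +51 mm in the cover's frame.
- hole1 (a point): Centre, on the underside, of a 13 mm through hole in the cover, at x -66 mm, y +51 mm in the cover's frame.
- hole2 (a point): Centre, on the underside, of a 13 mm through hole in the cover, at x -66 mm, y -51 mm in the cover's frame.
- hole3 (a point): Centre, on the underside, of a 13 mm through hole in the cover, at x +66 mm, y -51 mm in the cover's frame.
- thread0 (a point): Centre of the mouth of a 6 mm threaded hole in the cell's rim, 52 mm above the bench, at x +66 mm, y +51 mm in the cell's frame.
- thread1 (a point): Centre of the mouth of a 6 mm threaded hole in the cell's rim, 52 mm above the bench, at x -66 mm, y +51 mm in the cell's frame.
- thread2 (a point): Centre of the mouth of a 6 mm threaded hole in the cell's rim, 52 mm above the bench, at x -66 mm, y -51 mm in the cell's frame.
- thread3 (a point): Centre of the mouth of a 6 mm threaded hole in the cell's rim, 52 mm above the bench, at x +66 mm, y -51 mm in the cell's frame.
- beaker: A loose glass beaker, 70 mm across and 90 mm tall, on the far side of the bench. Leave it. Origin under its middle.
- amber: A loose amber bottle with a black cap, 60 mm across, 130 mm tall, on the far side. Leave it. Origin under its middle.
- jar: A loose white jar, 72 mm across and 85 mm tall, on the left side. Leave it. Origin under its middle.
- marker: A loose red marker pen, 143 mm long and 13 mm thick, on the far side. Leave it. Origin under its middle.
- driver: A loose screwdriver with orange handle, on the right side. Leave it. Origin under its middle.
There are look-alikes about, which are no part of the job. Leave any brown or red look-alike of the sleeve alone. Leave any green look-alike of the cell alone.

How it is judged:
On the way, in this order (a step that is already met when the one before it is completed fails the run):
1. the sleeve is fully home on the post and let go (horizontal distance between sleeve and cell_post below 0.003 m and z of sleeve in the frame of cell_post below 0.003 m and angle between sleeve's own z axis and vertical below 0.06 rad and contact force between sleeve and the fingers below 0.1 N), for 0.2 s.
2. the cover is held up off the bench (height (world z) of cover above 0.03 m and contact force between cover and the fingers above 1 N), for 0.2 s.
At the end, for the whole second after the job is handed in: Sleeve released, on the cell floor round the post (within 3 mm, upright). Cover held still by the gripper, touching neither cell nor sleeve, its underside 3 to 20 mm above the rim, level within 0.06 rad, each hole within 3.5 mm horizontally of a threaded hole (all of step 1 and ((horizontal distance between hole0 and thread0 below 0.0035 m and horizontal distance between hole1 and thread1 below 0.0035 m and horizontal distance between hole2 and thread2 below 0.0035 m and horizontal distance between hole3 and thread3 below 0.0035 m) or (horizontal distance between hole0 and thread2 below 0.0035 m and horizontal distance between hole1 and thread3 below 0.0035 m and horizontal distance between hole2 and thread0 below 0.0035 m and horizontal distance between hole3 and thread1 below 0.0035 m)) and height (world z) of cover between 0.055 and 0.072 m and angle between cover's own z axis and vertical below 0.06 rad and linear speed of cover below 0.01 m/s and angular speed of cover below 0.1 rad/s and contact force between cover and the fingers above 1 N and contact force between cover and cell below 0.1 N and contact force between cover and sleeve below 0.1 N); the arm keeps its last pose, push and grip.
It fails at once if the cover touches the cell (contact force between cover and cell above 1 N).
It fails at once if the tight sleeve or another bystander is moved by more than 3 cm (distance of any of sleeve_tight, beaker, amber, jar, marker, driver from where it was at the start of the episode above 0.03 m).
It also fails if it takes over 56 s, if anything falls off the work surface, if the arm or the gripper's body presses on something with over 40 N, if the wrist force passes 120 N, or if a joint passes its speed limit or range.

## Working session

There is one attempt and no reset: what is moved stays moved. The work goes in short steps, Python scripts to look and compute and a shell command to move; the robot and the scene stay as the last step left them, time stands still between calls to the robot, and variables do not carry over. Pictures are saved under pics/ and viewed, and the job is handed in when it is done.

```bash
mkdir -p pics; ls
python3 - <<'E'
from bench import ctrl
import cv2
print(ctrl.get_state())
for n in ["scene","top"]:
    im=ctrl.get_image(n); cv2.imwrite(f"pics/{n}0.png",im[:,:,::-1]); print(n,ctrl.camera_model(n))
print(ctrl.camera_model("wrist"))
E
```

```text
pics
{'time': 0.0, 'joint_positions': array([-1.24590208,  0.32183461, -0.07009846,  1.4517202 ,  0.02262994,
        1.37082879, -0.0569123 ]), 'qd': array([ 0.000356  , -0.00115227,  0.00278514,  0.00075845,  0.00031686,
        0.00213458, -0.0001145 ]), 'joint_torque': array([ 8.08609566e-04, -4.91279376e+01, -4.03440781e-01, -3.12542689e+01,
       -6.38661068e-02,  4.34962485e-02,  1.88042814e-04]), 'position': array([0.19865103, 0.61828311, 0.22143144]), 'tool_rot': array([-0.97858351,  1.34191659,  0.976458  ]), 'ft_force': array([ 1.07859652,  0.12088511, -0.51129404]), 'torque': array([ 0.01593493, -0.01159344, -0.02417372]), 'grip_width': 1.004273388137649}
scene {'K': array([[506.21830489,   0.        , 321.39162504],
       [  0.        , 506.21830489, 237.24994732],
       [  0.        ,   0.        ,   1.        ]]), 'distortion': array([0.00525458, 0.        , 0.        , 0.        , 0.        ]), 'rvec': array([ 0.80851654,  2.43526392, -1.28712711]), 'tvec': array([ 0.40298039, -0.12890532,  1.44630271])}
top {'K': array([[554.34800759,   0.        , 316.52243294],

[... 205 characters left out ...]
([ 2.17582893, -2.18762039,  0.06416467]), 'tvec': array([0.00880609, 0.52270597, 1.59696539])}
{'K': array([[388.4192561 ,   0.        , 320.60315682],
       [  0.        , 388.4192561 , 240.54180298],
       [  0.        ,   0.        ,   1.        ]]), 'distortion': array([-0.05245729,  0.        ,  0.        ,  0.        ,  0.        ]), 'T_tool_cam': array([[-4.95409260e-04, -2.73130465e-01,  9.61976873e-01,
        -1.62967221e-01],
       [-2.03527318e-04, -9.61976943e-01, -2.73130590e-01,
         7.50347833e-02],
       [ 9.99999857e-01, -3.31099997e-04,  4.20982775e-04,
        -5.98453919e-04],
       [ 0.00000000e+00,  0.00000000e+00,  0.00000000e+00,
         1.00000000e+00]])}
```

View pics/top0.png

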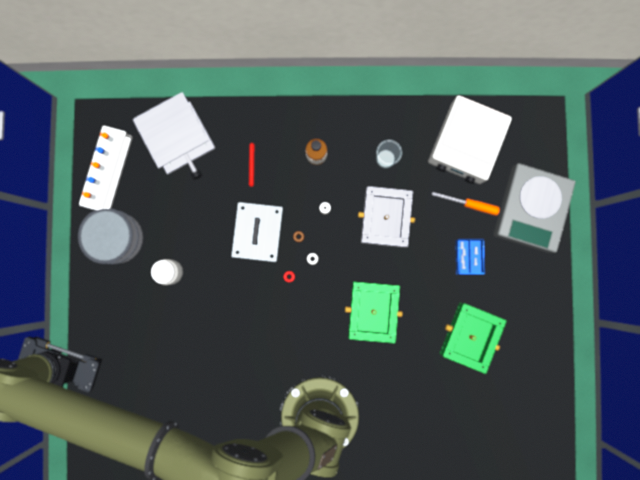

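View pics/scene0.png

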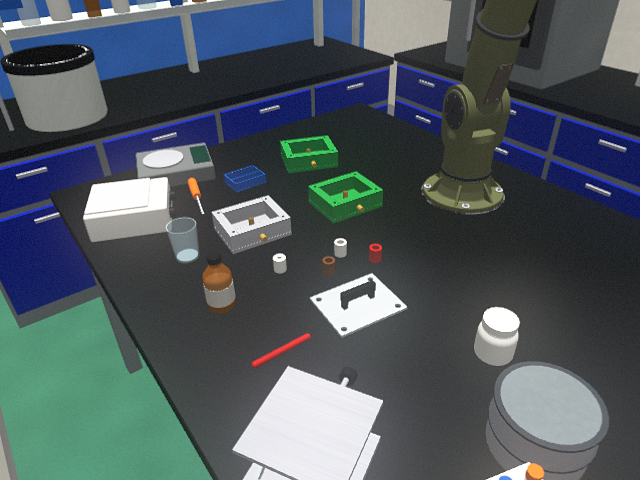

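Top view: the white sleeves are at (325,208) and (312,259). The look-alikes are brown at (298,236) and red at (289,277). The steel cell is at (387,217), with green look-alikes at (374,313) and (473,338), and the cover is at (257,232). Next I'll crop in on the sleeves and localize everything.

```bash
cat > h.py <<'E'
from bench import ctrl
import cv2, numpy as np
from scipy.spatial.transform import Rotation as R
def pose(name, st=None):
    """returns R (cam->world), cam origin"""
    m=ctrl.camera_model(name)
    if name=="wrist":
        T=np.eye(4);T[:3,:3]=R.from_rotvec(st["tool_rot"]).as_matrix();T[:3,3]=st["position"]
        T=T@m["T_tool_cam"]; return m,T[:3,:3],T[:3,3]
    Rm=R.from_rotvec(m["rvec"]).as_matrix(); return m,Rm.T,-Rm.T@m["tvec"]
def cast(name,uv,z,st=None):
    m,Rw,o=pose(name,st)
    p=cv2.undistortPoints(np.array(uv,float).reshape(-1,1,2),m["K"],m["distortion"]).reshape(-1,2)
    d=np.c_[p,np.ones(len(p))]@Rw.T
    return o+d*((z-o[2])/d[:,2])[:,None]
def proj(name,X,st=None):
    m,Rw,o=pose(name,st)
    Xc=(np.array(X,float).reshape(-1,3)-o)@Rw
    return cv2.projectPoints(Xc,np.zeros(3),np.zeros(3),m["K"],m["distortion"])[0].reshape(-1,2)
def tool(st,X):
    return R.from_rotvec(st["tool_rot"]).inv().apply(np.array(X)-st["position"])
E
python3 - <<'E'
from h import *
st=ctrl.get_state()
print(R.from_rotvec(st["tool_rot"]).as_matrix().round(3))
im=cv2.imread("pics/top0.png")
a=cv2.resize(im[190:285,230:430],None,fx=4,fy=4,interpolation=cv2.INTER_CUBIC)
cv2.imwrite("pics/crop0.png",a)
for n,uv,z in [("sl1",(325,208),.036),("sl2",(312.5,259),.036),("cell",(387,217),.052),("cover",(257,232),.006),("brown",(298,236),.03),("jar",(166,272),.08)]:
    print(n,cast("top",uv,z)[0].round(4))
g=cv2.cvtColor(im,cv2.COLOR_BGR2HSV)
w=((g[:,:,1]<60)&(g[:,:,2]>140)).astype(np.uint8)
for c in cv2.findContours(w,cv2.RETR_EXTERNAL,cv2.CHAIN_APPROX_NONE)[0]:
    if cv2.contourArea(c)>30:
        r=cv2.minAreaRect(c)
        if 230<r[0][0]<430 and 180<r[0][1]<290: print(r)
E
```

```text
[[-0.    -0.952  0.306]
 [-0.002  0.306  0.952]
 [-1.    -0.    -0.002]]
sl1 [ 0.6012 -0.0191  0.036 ]
sl2 [0.4541 0.0177 0.036 ]
cell [ 0.5724 -0.196   0.052 ]
cover [0.5351 0.1811 0.006 ]
brown [0.521  0.0594 0.03  ]
jar [0.4183 0.4289 0.08  ]
((312.5, 258.5), (11.0, 11.0), 90.0)
((324.5, 207.5), (11.0, 11.0), 90.0)
((256.6474609375, 231.55545043945312), (45.81143569946289, 56.12761306762695), 6.581944942474365)
((386.980224609375, 216.19801330566406), (47.16476058959961, 57.115135192871094), 5.710593223571777)
```

View pics/crop0.png

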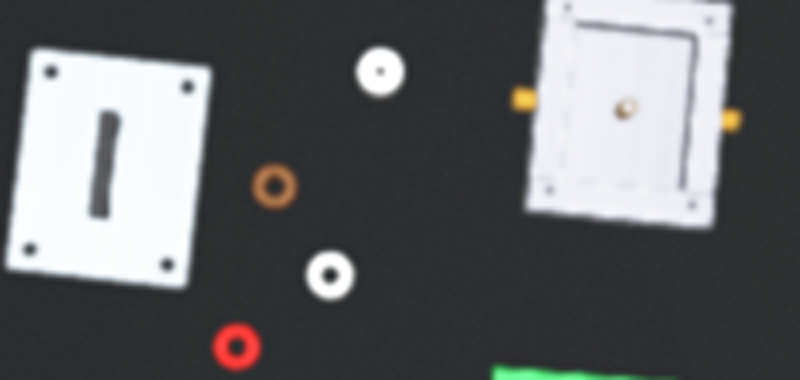

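I choose the sleeve at (312,259): its dark bore is plainly bigger, about a 4 px disc against a dot. The one at (325,208) is the tight one. I'll move over the middle and look with the wrist camera.

```bash
python3 -m pendant '[{"travel":[0,-0.47,-0.477],"twist":-0.2},{"travel":[0,-0.47,-0.477],"twist":-0.2},{"travel":[0,-0.47,-0.477],"twist":-0.2},{"travel":[0,-0.47,-0.477],"twist":-0.2},{"travel":[0,-0.47,-0.477],"twist":-0.2},{"travel":[0,-0.47,-0.477],"twist":-0.2},{"travel":[0,-0.47,-0.477],"twist":-0.2},{"travel":[0,-0.47,-0.477],"twist":-0.2},{"travel":[0,-0.47,-0.477],"twist":-0.2},{"travel":[0,-0.47,-0.477],"twist":-0.2}]' 1 20
python3 - <<'E'
from h import *
print(ctrl.get_state()["position"])
E
```

```text
time: 1.35
position: [0.4804, 0.0588, 0.2224]
tool_rot: [-1.128, 1.26, 1.127]
ft_force: [0.5, 0.1, 0.0]
grip_width: 1.003
[0.4804226  0.05884839 0.22238198]
```

```bash
python3 -m pendant '[{"travel":[0,-0.015,-0.04]},{"travel":[0,-0.015,-0.04]},{"travel":[0,-0.015,-0.04]}]'
python3 - <<'E'
from h import *
st=ctrl.get_state(); im=ctrl.get_image("wrist")
np.save("st1.npy",st,allow_pickle=True); cv2.imwrite("pics/wrist1.png",im[:,:,::-1])
print(st["position"],st["qd"].round(3),R.from_rotvec(st["tool_rot"]).as_matrix().round(3))
for X in [(.4541,.0177,.036),(.6012,-.019,.036)]: print(proj("wrist",X,st))
E
```

```text
[0.4804226  0.05884839 0.22238198] [ 0.458  0.305  0.626 -0.275 -0.081 -0.028  1.105] [[-0.    -0.994  0.11 ]
 [-0.001  0.11   0.994]
 [-1.     0.    -0.001]]
[[272.84254304 191.93405595]]
[[258.03795882 339.77398266]]schema error: expected keys travel, twist
```

View pics/wrist1.png

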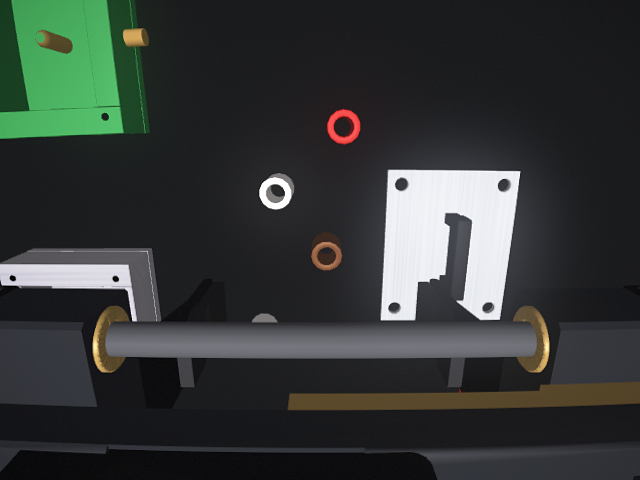

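The wrist view shows the chosen sleeve at (275,192), and its bore is more than half its diameter, so the choice holds. Red is at (344,127) and brown at (326,255). The move was refused because every row needs both keys, so I'll refine the measurement first.

Run:
```python
from h import *
st=np.load("st1.npy",allow_pickle=True).item()
im=cv2.imread("pics/wrist1.png"); g=cv2.cvtColor(im,cv2.COLOR_BGR2GRAY)
cv2.imwrite("pics/c1.png",cv2.resize(im[160:225,240:320],None,fx=8,fy=8))
w=(g>215).astype(np.uint8); w[:, :250]=0;w[:,305:]=0;w[:165]=0;w[225:]=0
cs,_=cv2.findContours(w,cv2.RETR_CCOMP,cv2.CHAIN_APPROX_NONE)
for c in cs:
    if len(c)>20:
        e=cv2.fitEllipse(c); print(e, cast("wrist",e[0],.036,st)[0].round(4))
# top cam same
im=cv2.imread("pics/top0.png"); g=cv2.cvtColor(im,cv2.COLOR_BGR2GRAY)
s=g[245:273,298:326].astype(float); s[s<120]=0
yy,xx=np.mgrid[245:273,298:326]; print("top",cast("top",((s*xx).sum()/s.sum(),(s*yy).sum()/s.sum()),.033)[0].round(4))
```

```text
((274.9399108886719, 192.8966064453125), (30.027132034301758, 31.282962799072266), 135.1097412109375) [0.4552 0.0195 0.036 ]
((274.92816162109375, 193.0497283935547), (19.991727828979492, 20.31583023071289), 144.03956604003906) [0.4553 0.0194 0.036 ]
top [0.4561 0.0189 0.033 ]
```

View pics/c1.png

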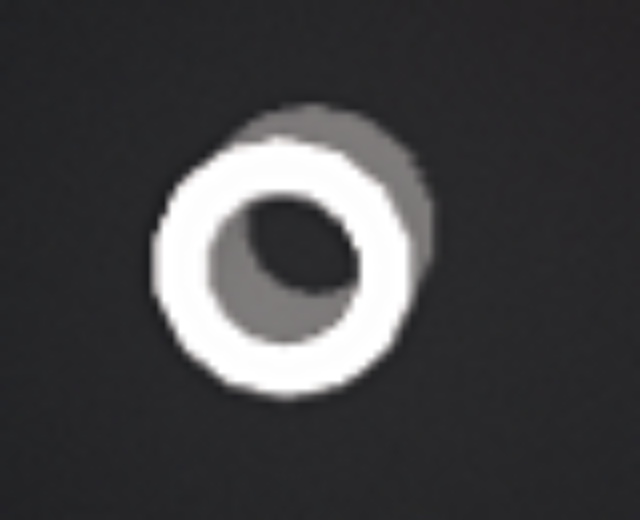

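```bash
python3 -m pendant '[{"travel":[0,0.0205,-0.042],"twist":0},{"travel":[0.06,0.0205,-0.042],"twist":0},{"travel":[0.12,0.0205,-0.042],"twist":0},{"travel":[0.12,0.0205,-0.042],"twist":0},{"travel":[0.12,0.0205,-0.042],"twist":0}]'
python3 - <<'E'
from h import *
st=ctrl.get_state(); print(st["position"],st["qd"].round(3)); print(tool(st,[.4555,.0193,.008]).round(4))
print(R.from_rotvec(st["tool_rot"]).as_matrix().round(3))
E
```

```text
time: 2.02
position: [0.4597, 0.0092, 0.1046]
tool_rot: [-1.126, 1.265, 1.112]
ft_force: [0.7, -1.1, 1.1]
grip_width: 1.002
[0.45971561 0.00918073 0.10460304] [-0.002 -0.019 -0.001 -0.029 -0.002 -0.006  0.003]
[0.0965 0.006  0.0101]
[[ 0.005 -0.993  0.121]
 [-0.007  0.121  0.993]
 [-1.    -0.006 -0.006]]
```

```bash
python3 -m pendant '[{"travel":[0,0.006,0.010],"twist":0},{"travel":[0.03,0.006,0.010],"twist":0},{"travel":[0.06,0.006,0.010],"twist":0},{"travel":[0.09,0.006,0.010],"twist":0},{"travel":[0.096,0.006,0.010],"twist":0},{"travel":[0.096,0.006,0.010],"twist":0}]' 0.2
python3 - <<'E'
from h import *
st=ctrl.get_state(); print(st["position"],st["qd"].round(3)); print(tool(st,[.4555,.0193,.008]).round(4))
im=ctrl.get_image("wrist"); cv2.imwrite("pics/wrist2.png",im[:,:,::-1])
E
```

```text
time: 2.78
position: [0.4564, 0.0199, 0.0097]
tool_rot: [-1.127, 1.263, 1.112]
ft_force: [0.5, 0.7, -0.3]
grip_width: 0.605
[0.4564144  0.01985986 0.0096959 ] [ 0.001 -0.015  0.007 -0.007  0.002 -0.001  0.002]
[ 0.0017  0.0009 -0.0007]
```

View pics/wrist2.png

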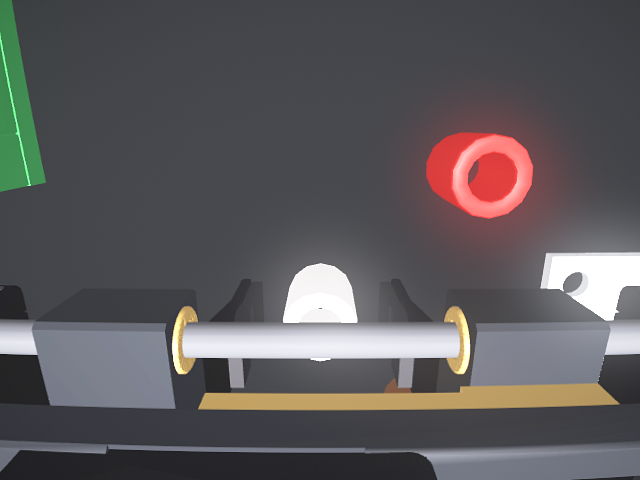

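The wrist view shows the sleeve at (320,310), centred between the fingers. I'll close on it.

```bash
python3 -m pendant '[{"travel":[0.001,0.001,-0.001],"twist":0},{"travel":[0.001,0.001,-0.001],"twist":0},{"travel":[0.001,0.001,-0.001],"twist":0},{"travel":[0.001,0.001,-0.001],"twist":0},{"travel":[0.001,0.001,-0.001],"twist":0}]' -1 20
python3 -m pendant '[{"travel":[0,0,0],"twist":0},{"travel":[-0.05,0,0],"twist":0},{"travel":[-0.1,0,0],"twist":0},{"travel":[-0.15,0,0],"twist":0},{"travel":[-0.15,0,0],"twist":0}]'
python3 - <<'E'
from h import *
st=ctrl.get_state(); print(st["position"],st["qd"].round(3))
im=ctrl.get_image("wrist"); cv2.imwrite("pics/wrist3.png",im[:,:,::-1])
im=ctrl.get_image("top"); cv2.imwrite("pics/top3.png",im[:,:,::-1])
E
```

```text
time: 3.45
position: [0.456, 0.0191, 0.0094]
tool_rot: [-1.127, 1.262, 1.111]
ft_force: [-1.2, 0.1, 5.3]
grip_width: 0.344
time: 4.08
position: [0.4575, 0.0203, 0.1629]
tool_rot: [-1.129, 1.254, 1.108]
ft_force: [0.0, -0.2, -0.8]
grip_width: 0.339
[0.45754164 0.02028877 0.16290027] [ 0.002  0.047  0.001  0.076 -0.014 -0.027  0.007]
```

View pics/wrist3.png

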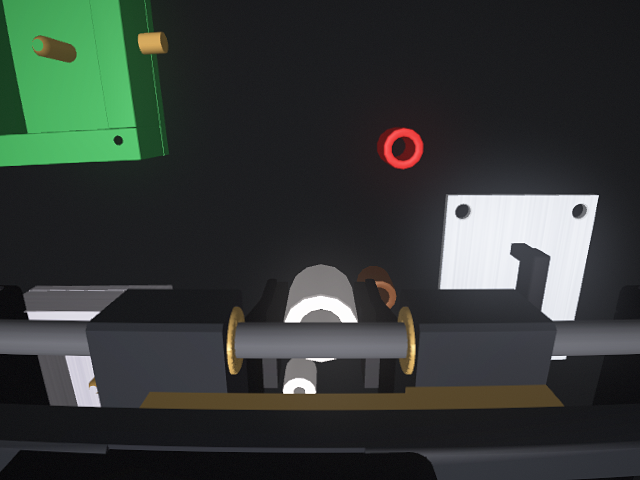

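The sleeve is gripped at (320,310). Next I'll go past the cell, where the wrist camera can see the cell and post beside the gripper.

```bash
python3 -m pendant '[{"travel":[-0.04,-0.237,-0.189],"twist":0},{"travel":[-0.04,-0.237,-0.189],"twist":0},{"travel":[-0.04,-0.237,-0.189],"twist":0},{"travel":[-0.04,-0.237,-0.189],"twist":0},{"travel":[-0.04,-0.237,-0.189],"twist":0},{"travel":[-0.04,-0.237,-0.189],"twist":0},{"travel":[-0.04,-0.237,-0.189],"twist":0},{"travel":[-0.04,-0.237,-0.189],"twist":0}]'
python3 - <<'E'
from h import *
st=ctrl.get_state(); print(st["position"],st["qd"].round(3))
im=ctrl.get_image("wrist"); cv2.imwrite("pics/wrist4.png",im[:,:,::-1]); np.save("st4.npy",st,allow_pickle=True)
E
```

```text
time: 5.18
position: [0.6659, -0.1944, 0.2008]
tool_rot: [-1.126, 1.261, 1.114]
ft_force: [-0.8, 1.4, 0.7]
grip_width: 0.34
[ 0.6659312  -0.19440898  0.20084091] [-0.007 -0.015  0.004 -0.008  0.     0.002  0.002]
```

View pics/wrist4.png

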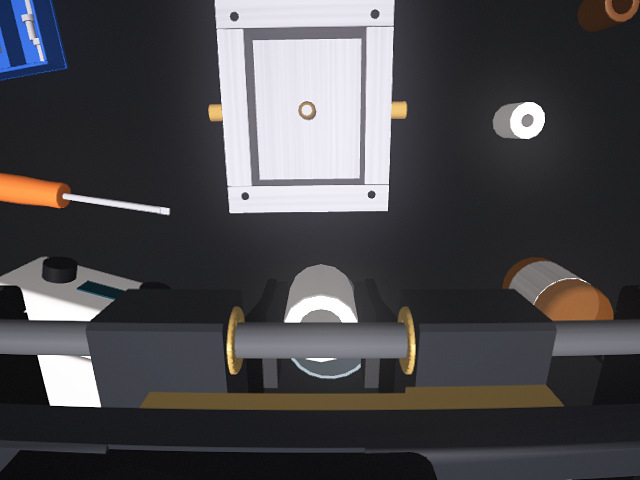

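The cell is seen whole: threads at (234,16), (375,14), (245,196) and (371,195), post at (307,110), and the tight sleeve at (527,120), which is indeed narrow. I'll measure these with subpixel fits.

```bash
cat >> h.py <<'E'
def dark(im,u,v,r=8,light=False):
    g=cv2.cvtColor(im,cv2.COLOR_BGR2GRAY).astype(float)
    u,v=int(round(u)),int(round(v)); s=g[max(v-r,0):v+r+1,u-r:u+r+1]; yy,xx=np.mgrid[max(v-r,0):v+r+1,u-r:u+r+1]
    med=np.median(s); w=np.clip(med-35-s,0,None)
    w[np.hypot(xx-u,yy-v)>r]=0
    return (w*xx).sum()/w.sum(),(w*yy).sum()/w.sum()
def rectfit(P):
    """P order: t(+,-)?? generic: 4 pts, fit 132x102 rect -> centre,yaw of long axis (mod pi)"""
    P=np.array(P)[:,:2]; c=P.mean(0)
    best=None
    M=np.array([[.066,.051],[-.066,.051],[-.066,-.051],[.066,-.051]])
    a=np.arctan2(P[:,1]-c[1],P[:,0]-c[0]); Q=P[np.argsort(a)]
    for k in range(4):
        Qk=np.roll(Q,k,0)-c
        th=np.arctan2((M[:,0]*Qk[:,1]-M[:,1]*Qk[:,0]).sum(),(M*Qk).sum())
        Rm=np.array([[np.cos(th),-np.sin(th)],[np.sin(th),np.cos(th)]])
        e=np.linalg.norm(Qk-M@Rm.T,axis=1)
        if best is None or e.max()<best[2].max()-1e-6 : best=(c,th,e)
    c,th,e=best; th=(th+np.pi/2)%np.pi-np.pi/2
    return c,th,e
E
python3 - <<'E'
from h import *
st=np.load("st4.npy",allow_pickle=True).item(); im=cv2.imread("pics/wrist4.png")
uv=[dark(im,*p) for p in [(234,16),(375,14),(245,196),(371,195)]]; print(np.round(uv,2))
c,th,e=rectfit(cast("wrist",uv,.052,st)); print("cell c",c.round(4),"yaw",round(th,4),"err",e.round(4))
cv2.imwrite("pics/c4.png",cv2.resize(im[85:135,280:335],None,fx=10,fy=10,interpolation=cv2.INTER_CUBIC))
print("post pred from cell",proj("wrist",[[c[0],c[1],.044],[c[0],c[1],.040],[c[0],c[1],.01]],st))
print(cast("wrist",[(307,110)],.044,st))
# top camera stubs / threads
it=cv2.imread("pics/top0.png"); h=cv2.cvtColor(it,cv2.COLOR_BGR2HSV)
m=(h[:,:,0]>12)&(h[:,:,0]<32)&(h[:,:,1]>90)&(h[:,:,2]>90)
n,l,s,ce=cv2.connectedComponentsWithStats(m[200:240,350:425].astype(np.uint8))
print(s[1:],ce[1:]+[350,200])
E
```

```text
[[233.82  16.05]
 [374.56  13.62]
 [244.77 195.79]
 [371.15 194.22]]
cell c [ 0.575  -0.1956] yaw -0.107 err [0.0003 0.0003 0.0003 0.0003]
post pred from cell [[306.39204423 109.61238992]
 [306.58268903 109.84165137]
 [307.87359804 111.39423945]]
[[ 0.57532284 -0.19512872  0.044     ]]
[[ 8 11  6  7 35]
 [61 17  5  6 27]] [[360.48571429 214.25714286]
 [412.77777778 219.44444444]]
```

View pics/c4.png

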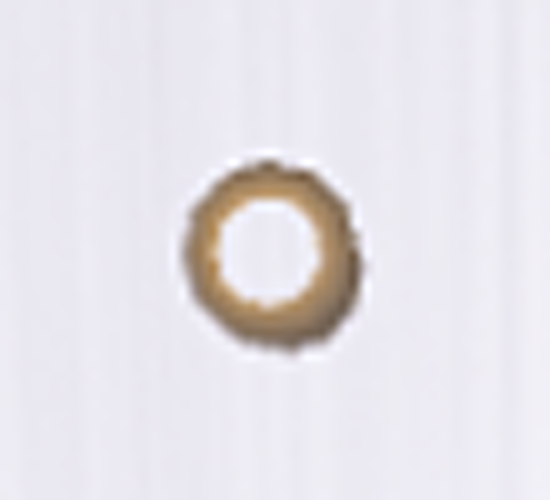

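Threads and post agree: the cell is at (0.575,-0.1955) with yaw -0.107. I correct for the offset I saw at the sleeve grasp, which puts the target TCP at (0.5757,-0.1959).

Run:
```python
from h import *
print(tool(ctrl.get_state(),[.5757,-.1959,.085]).round(4))
```

```text
[ 0.1158  0.0905 -0.0119]
```

```bash
python3 -m pendant '[{"travel":[0.02,0.0905,-0.012],"twist":0},{"travel":[0.04,0.0905,-0.012],"twist":0},{"travel":[0.08,0.0905,-0.012],"twist":0},{"travel":[0.116,0.0905,-0.012],"twist":0},{"travel":[0.116,0.0905,-0.012],"twist":0},{"travel":[0.116,0.0905,-0.012],"twist":0}]'
python3 - <<'E'
from h import *
st=ctrl.get_state(); print(st["position"],st["qd"].round(3),tool(st,[.5757,-.1959,.020]).round(4))
print(R.from_rotvec(st["tool_rot"]).as_matrix().round(4))
im=ctrl.get_image("scene"); cv2.imwrite("pics/s5.png",cv2.resize(im[170:290,180:330,::-1],None,fx=4,fy=4,interpolation=cv2.INTER_CUBIC))
im=ctrl.get_image("wrist"); cv2.imwrite("pics/w5.png",im[:,:,::-1])
E
```

```text
time: 5.98
position: [0.5766, -0.1958, 0.0865]
tool_rot: [-1.128, 1.258, 1.113]
ft_force: [0.1, 0.2, -0.5]
grip_width: 0.34
[ 0.57658679 -0.19578715  0.08646232] [ 0.005 -0.008  0.009 -0.02  -0.002 -0.003 -0.   ] [ 0.0665  0.0015 -0.    ]
[[ 0.0094 -0.9929  0.1184]
 [-0.004   0.1183  0.993 ]
 [-0.9999 -0.0098 -0.0029]]
```

View pics/s5.png

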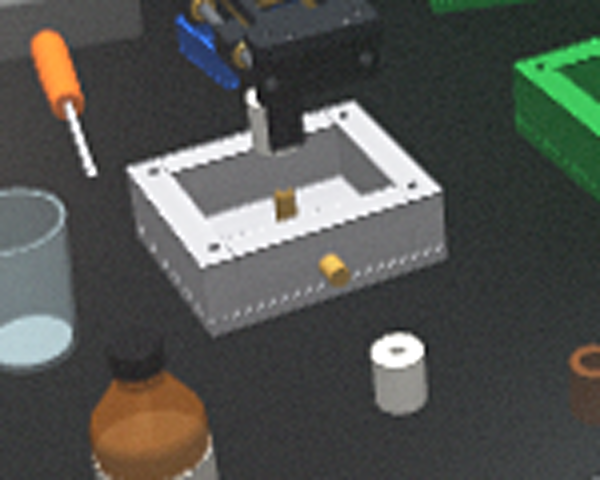

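View pics/w5.png

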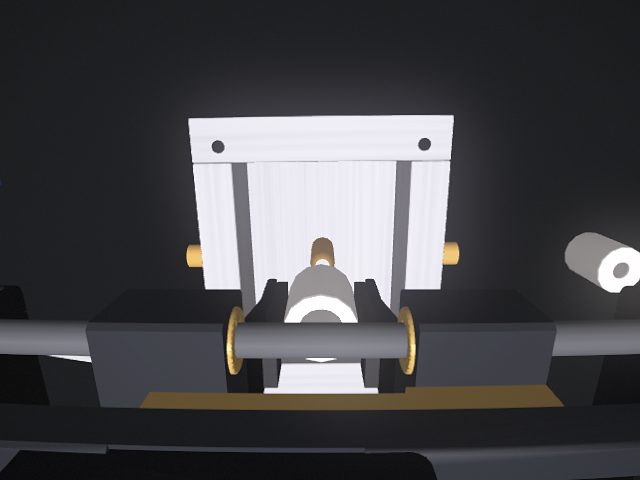

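In the wrist view the post (column 322) lines up with the held sleeve (column 321). I'll descend in two stages and watch the force.

```bash
python3 -m pendant '[{"travel":[0.01,0.0015,0],"twist":0},{"travel":[0.02,0.0015,0],"twist":0},{"travel":[0.03,0.0015,0],"twist":0},{"travel":[0.04,0.0015,0],"twist":0},{"travel":[0.04,0.0015,0],"twist":0}]'
python3 - <<'E'
from h import *
st=ctrl.get_state(); print(st["position"],st["ft_force"].round(2),tool(st,[.5757,-.1959,.020]).round(4))
E
```

```text
time: 6.7
position: [0.5751, -0.196, 0.0455]
tool_rot: [-1.127, 1.26, 1.113]
ft_force: [-0.0, 0.1, -1.0]
grip_width: 0.347
[ 0.57507575 -0.19599434  0.04553488] [-0.01  0.1  -1.  ] [ 0.0255 -0.0004  0.0002]
```

```bash
python3 -m pendant '[{"travel":[0.007,0,0],"twist":0},{"travel":[0.014,0,0],"twist":0},{"travel":[0.021,0,0],"twist":0},{"travel":[0.026,0,0],"twist":0},{"travel":[0.026,0,0],"twist":0}]'
python3 - <<'E'
from h import *
st=ctrl.get_state(); print(st["position"],st["ft_force"].round(2),st["torque"].round(2),tool(st,[.5757,-.1959,.0194]).round(4))
E
```

```text
time: 7.32
position: [0.5754, -0.1963, 0.0196]
tool_rot: [-1.128, 1.26, 1.113]
ft_force: [-0.0, -0.4, -1.0]
grip_width: 0.338
[ 0.57542682 -0.19626647  0.0195631 ] [-0.   -0.36 -1.03] [ 0.03  0.03 -0.02] [ 0.0002 -0.0002  0.0004]
```

```bash
python3 -m pendant '[{"travel":[0.002,0,0],"twist":0},{"travel":[0.002,0,0],"twist":0},{"travel":[0.002,0,0],"twist":0}]'
python3 -m pendant '[{"travel":[0,0,0],"twist":0},{"travel":[0,0,0],"twist":0},{"travel":[0,0,0],"twist":0}]' 0.0
```

```text
time: 7.7
position: [0.5756, -0.1963, 0.0194]
tool_rot: [-1.127, 1.259, 1.113]
ft_force: [-4.3, 2.6, 12.3]
grip_width: 0.344
time: 8.07
position: [0.5755, -0.1962, 0.0191]
tool_rot: [-1.127, 1.259, 1.114]
ft_force: [0.1, -0.2, 0.1]
grip_width: 0.489
```

It bottomed out at 12 N and the fingers are open. I'll lift straight up and look again from the same viewpoint.

```bash
python3 -m pendant '[{"travel":[-0.02,0,0],"twist":0},{"travel":[-0.06,0,0],"twist":0},{"travel":[-0.11,-0.03,0],"twist":0},{"travel":[-0.16,-0.09,0.011],"twist":0},{"travel":[-0.19,-0.09,0.011],"twist":0},{"travel":[-0.19,-0.09,0.011],"twist":0},{"travel":[-0.19,-0.09,0.011],"twist":0}]'
python3 - <<'E'
from h import *
st=ctrl.get_state(); print(st["position"],st["qd"].round(3))
im=ctrl.get_image("wrist"); cv2.imwrite("pics/wrist6.png",im[:,:,::-1]); np.save("st6.npy",st,allow_pickle=True)
E
```

```text
time: 8.95
position: [0.6639, -0.1957, 0.2101]
tool_rot: [-1.126, 1.259, 1.113]
ft_force: [0.7, 0.1, -0.5]
grip_width: 0.498
[ 0.66394939 -0.19572993  0.21006196] [ 0.     0.009 -0.005  0.03  -0.005 -0.001  0.002]
```

View pics/wrist6.png

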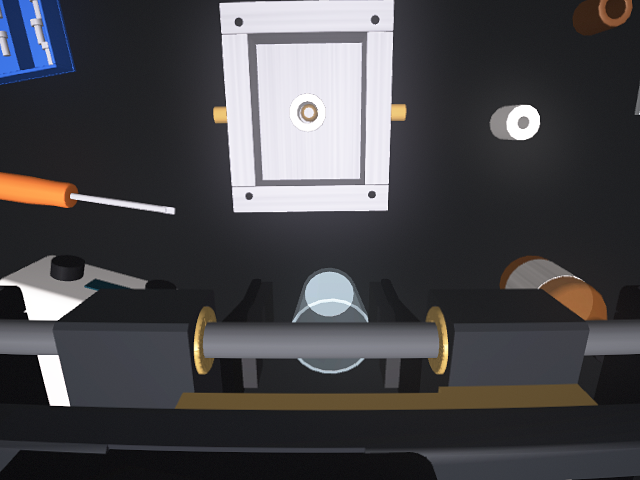

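The sleeve is seated round the post at (307,112). I'll re-measure the cell, then go to view the cover.

Run:
```python
from h import *
st=np.load("st6.npy",allow_pickle=True).item(); im=cv2.imread("pics/wrist6.png")
uv=[dark(im,*p) for p in [(239,22),(375,20),(249,196),(372,195)]]; print(np.round(uv,2))
c,th,e=rectfit(cast("wrist",uv,.052,st)); print("cell c",c.round(4),"yaw",round(th,4),"err",e.round(4))
g=cv2.cvtColor(im,cv2.COLOR_BGR2GRAY); cv2.imwrite("pics/c6.png",cv2.resize(im[85:140,280:335],None,fx=10,fy=10,interpolation=cv2.INTER_CUBIC))
print(proj("wrist",[[*c,.046],[*c,.052]],st))
# expected circle radius px at top z .046 / .052
for z in (.046,.052,.056):
    t=np.linspace(0,6.28,9)[:8]; q=proj("wrist",np.c_[c[0]+.015*np.cos(t),c[1]+.015*np.sin(t),0*t+z],st); print(z,(q.max(0)-q.min(0)).round(2),q.mean(0))
print(tool(ctrl.get_state(),[.632,.183,.21]).round(3))
```

```text
[[238.27  21.57]
 [374.72  19.33]
 [248.61 195.75]
 [371.46 194.17]]
cell c [ 0.575  -0.1956] yaw -0.1069 err [0.0003 0.0002 0.0003 0.0002]
[[308.45669913 112.01810433]
 [308.21491936 111.73083388]]
0.046 [37.07 38.63] [308.46217882 111.91045672]
0.052 [37.77 39.36] [308.2206055  111.61933703]
0.056 [38.25 39.87] [308.05442253 111.41903558]
[-0.002  0.077  0.372]
```

View pics/c6.png

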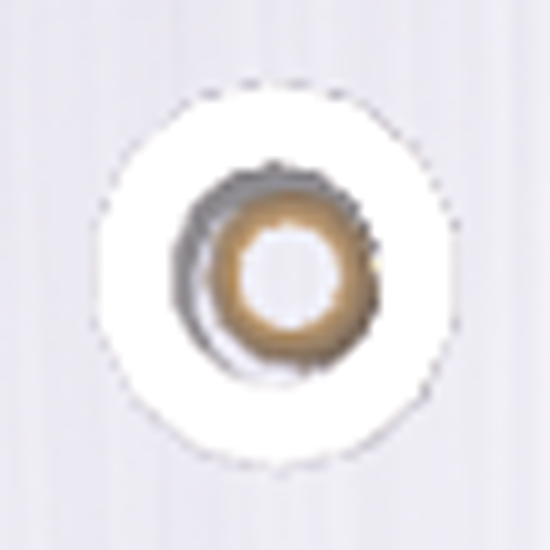

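The sleeve is on and low, with the post tip inside its bore. On to the cover.

```bash
python3 -m pendant '[{"travel":[0,0.077,0.372],"twist":0},{"travel":[0,0.077,0.372],"twist":0},{"travel":[0,0.077,0.372],"twist":0},{"travel":[0,0.077,0.372],"twist":0},{"travel":[0,0.077,0.372],"twist":0},{"travel":[0,0.077,0.372],"twist":0},{"travel":[0,0.077,0.372],"twist":0},{"travel":[0,0.077,0.372],"twist":0},{"travel":[0,0.077,0.372],"twist":0},{"travel":[0,0.077,0.372],"twist":0}]'
python3 - <<'E'
from h import *
st=ctrl.get_state(); print(st["position"],st["qd"].round(3))
im=ctrl.get_image("wrist"); cv2.imwrite("pics/wrist7.png",im[:,:,::-1]); np.save("st7.npy",st,allow_pickle=True)
E
```

```text
time: 10.25
position: [0.6319, 0.1807, 0.2082]
tool_rot: [-1.123, 1.262, 1.112]
ft_force: [0.3, -0.6, 0.2]
grip_width: 0.499
[0.63191404 0.18070489 0.20818593] [-0.002 -0.    -0.007 -0.004 -0.002 -0.001 -0.001]
```

View pics/wrist7.png

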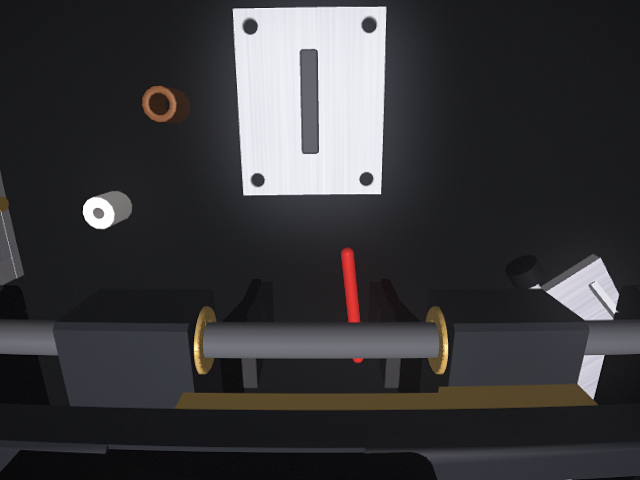

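The cover is seen whole: holes at (250,26), (369,25), (258,180) and (366,179), handle at (309,101).

Run:
```python
from h import *
st=np.load("st7.npy",allow_pickle=True).item(); im=cv2.imread("pics/wrist7.png")
uv=[dark(im,*p,r=11) for p in [(250,26),(369,25),(258,180),(366,179)]]; print(np.round(uv,2))
for z in (.003,.006):
    c,th,e=rectfit(cast("wrist",uv,z,st)); print("cover c",c.round(4),"yaw",round(th,4),"err",e.round(4))
g=cv2.cvtColor(im,cv2.COLOR_BGR2GRAY); m=np.zeros_like(g); m[45:160,290:330]=(g[45:160,290:330]<150)
r=cv2.minAreaRect(cv2.findNonZero(m)); b=cv2.boxPoints(r); print(r, cast("wrist",r[0],.046,st)); w=cast("wrist",b,.046,st); print(w.round(4))
Rm=R.from_rotvec(st["tool_rot"]).as_matrix(); print(Rm.round(4)); print("tool z angle - 90deg:",np.arctan2(Rm[1,2],Rm[0,2])-np.pi/2)
```

```text
[[249.78  26.07]
 [368.74  24.52]
 [257.35 179.57]
 [365.93 178.53]]
cover c [0.5355 0.1826] yaw -0.1137 err [0.0005 0.0005 0.0005 0.0005]
cover c [0.5356 0.1827] yaw -0.1137 err [0.0002 0.0002 0.0002 0.0002]
((309.20965576171875, 100.99662780761719), (104.21224975585938, 17.578359603881836), 89.0759506225586) [[0.53459595 0.18294408 0.046     ]]
[[0.4957 0.1806 0.046 ]
 [0.4971 0.194  0.046 ]
 [0.5758 0.1855 0.046 ]
 [0.5742 0.1712 0.046 ]]
[[ 0.0069 -0.9924  0.123 ]
 [-0.0029  0.123   0.9924]
 [-1.     -0.0072 -0.002 ]]
tool z angle - 90deg: -0.1233284361664766
```

Run:
```python
from h import *
print(tool(ctrl.get_state(),[.5359,.1823,.08]).round(4))
```

```text
[ 0.1275  0.0963 -0.0104]
```

```bash
python3 -m pendant '[{"travel":[0.03,0.0963,-0.0104],"twist":-0.01},{"travel":[0.06,0.0963,-0.0104],"twist":-0.01},{"travel":[0.1,0.0963,-0.0104],"twist":-0.01},{"travel":[0.1275,0.0963,-0.0104],"twist":-0.01},{"travel":[0.1275,0.0963,-0.0104],"twist":-0.01},{"travel":[0.1275,0.0963,-0.0104],"twist":-0.01}]' 0
python3 - <<'E'
from h import *
st=ctrl.get_state(); print(st["position"],tool(st,[.5359,.1823,.016]).round(4))
im=ctrl.get_image("wrist"); cv2.imwrite("pics/wrist8.png",im[:,:,::-1])
E
```

```text
time: 11.05
position: [0.537, 0.182, 0.0813]
tool_rot: [-1.13, 1.256, 1.118]
ft_force: [-0.2, 0.9, 0.7]
grip_width: 0.495
[0.53702828 0.1820476  0.08129817] [0.0653 0.0017 0.0002]
```

View pics/wrist8.png

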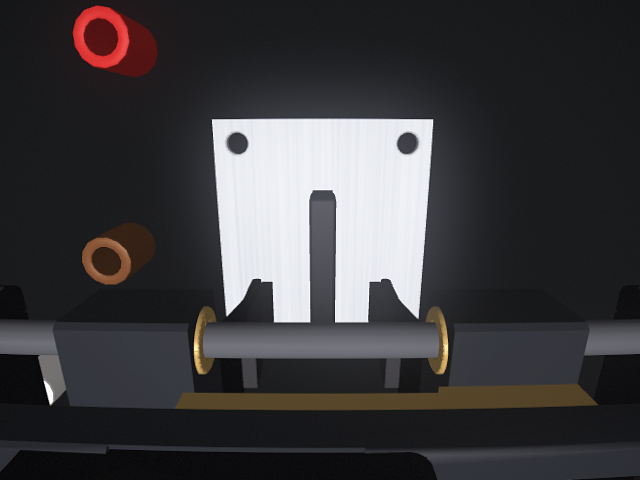

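The handle (column 322) is centred between the fingers and square to them. I'll descend and grip.

```bash
python3 -m pendant '[{"travel":[0.02,0.0017,0],"twist":0},{"travel":[0.04,0.0017,0],"twist":0},{"travel":[0.06,0.0017,0],"twist":0},{"travel":[0.065,0.0017,0],"twist":0},{"travel":[0.065,0.0017,0],"twist":0}]'
python3 -m pendant '[{"travel":[0,0,0],"twist":0},{"travel":[0,0,0],"twist":0},{"travel":[0,0,0],"twist":0},{"travel":[0,0,0],"twist":0},{"travel":[0,0,0],"twist":0},{"travel":[0,0,0],"twist":0}]' -1 40
```

```text
time: 11.72
position: [0.5361, 0.1821, 0.0162]
tool_rot: [-1.13, 1.256, 1.118]
ft_force: [0.1, 0.6, 0.3]
grip_width: 0.501
time: 12.48
position: [0.5363, 0.1824, 0.0165]
tool_rot: [-1.13, 1.255, 1.118]
ft_force: [-0.1, -0.0, 1.6]
grip_width: 0.157
```

```bash
python3 -m pendant '[{"travel":[-0.01,0,0],"twist":0},{"travel":[-0.03,0,0],"twist":0},{"travel":[-0.06,0,0],"twist":0},{"travel":[-0.09,0,0],"twist":0},{"travel":[-0.12,0,0],"twist":0},{"travel":[-0.14,0,0],"twist":0},{"travel":[-0.14,0,0],"twist":0}]'
python3 - <<'E'
from h import *
st=ctrl.get_state(); print(st["position"],st["ft_force"].round(2),tool(st,[.5757,-.1959,.1565]).round(4))
im=ctrl.get_image("wrist"); cv2.imwrite("pics/wrist9.png",im[:,:,::-1]); np.save("st9.npy",st,allow_pickle=True)
Rm=R.from_rotvec(st["tool_rot"]).as_matrix(); print(Rm.round(4))
im=ctrl.get_image("scene"); cv2.imwrite("pics/s9.png",im[:,:,::-1])
E
```

```text
time: 13.35
position: [0.5363, 0.1829, 0.159]
tool_rot: [-1.13, 1.251, 1.116]
ft_force: [-0.0, 0.3, -4.2]
grip_width: 0.157
[0.53632268 0.18285904 0.1590348 ] [-0.02  0.33 -4.15] [ 0.0029 -0.0821 -0.3718]
[[ 1.280e-02 -9.934e-01  1.136e-01]
 [ 5.000e-04  1.136e-01  9.935e-01]
 [-9.999e-01 -1.270e-02  1.900e-03]]
```

View pics/wrist9.png

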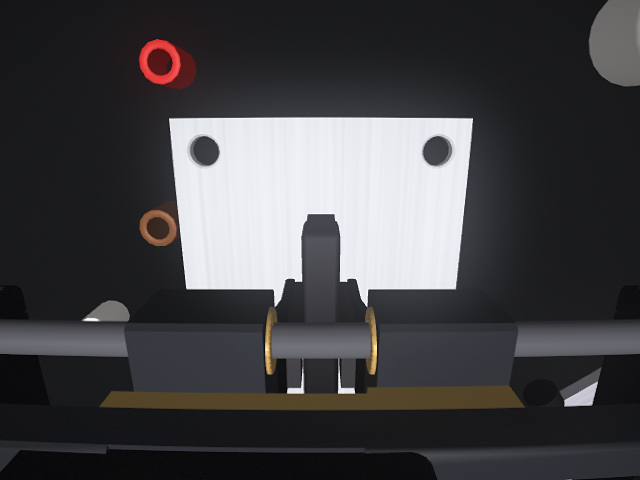

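View pics/s9.png

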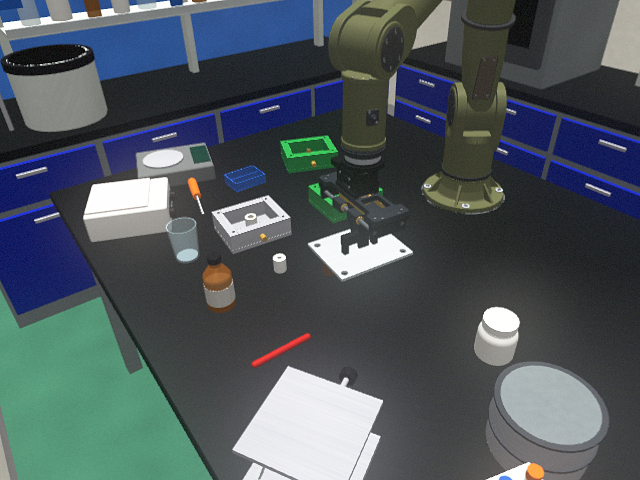

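The cover is lifted, looks level and is held (4 N). Carrying it over the cell at a 14 cm underside height.

```bash
python3 -m pendant '[{"travel":[0,-0.01,-0.04],"twist":0},{"travel":[0,-0.02,-0.09],"twist":0},{"travel":[0,-0.031,-0.14],"twist":0},{"travel":[0,-0.042,-0.19],"twist":-0.007},{"travel":[0,-0.053,-0.24],"twist":-0.007},{"travel":[0,-0.064,-0.29],"twist":-0.007},{"travel":[0,-0.075,-0.34],"twist":-0.007},{"travel":[0,-0.082,-0.365],"twist":-0.007},{"travel":[0,-0.082,-0.372],"twist":-0.007},{"travel":[0,-0.082,-0.372],"twist":-0.007}]'
python3 - <<'E'
from h import *
st=ctrl.get_state(); print(st["position"],st["ft_force"].round(2),tool(st,[.5757,-.1959,.0955]).round(4))
im=ctrl.get_image("wrist"); cv2.imwrite("pics/wrist10.png",im[:,:,::-1]); np.save("st10.npy",st,allow_pickle=True)
Rm=R.from_rotvec(st["tool_rot"]).as_matrix(); print(Rm.round(4))
im=ctrl.get_image("top"); cv2.imwrite("pics/t10.png",im[:,:,::-1])
E
```

```text
time: 14.7
position: [0.5731, -0.1958, 0.1563]
tool_rot: [-1.134, 1.254, 1.125]
ft_force: [0.3, -0.4, -3.4]
grip_width: 0.157
[ 0.57311989 -0.19581509  0.15630334] [ 0.27 -0.43 -3.42] [ 0.0608 -0.0022  0.0002]
[[ 6.500e-03 -9.943e-01  1.068e-01]
 [-9.000e-04  1.068e-01  9.943e-01]
 [-1.000e+00 -6.500e-03 -2.000e-04]]
```

View pics/wrist10.png

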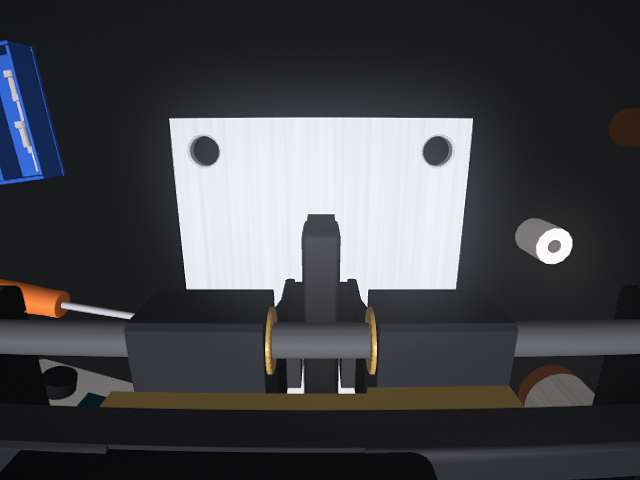

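```bash
cat > m.py <<'E'
from h import *
import sys
def cover(st,im,pts,r=17):
    z=st["position"][2]-.0165+.006
    uv=[]
    for p in pts:  # fit circle to hole upper edge: everything clearly darker than plate
        g=cv2.cvtColor(im,cv2.COLOR_BGR2GRAY); m=(g<200).astype(np.uint8); 
        n,l,s,c=cv2.connectedComponentsWithStats(m); k=l[int(p[1]),int(p[0])]
        cs=cv2.findContours((l==k).astype(np.uint8),cv2.RETR_EXTERNAL,cv2.CHAIN_APPROX_NONE)[0][0]
        e=cv2.fitEllipse(cs); uv.append(e[0]); print("hole",np.round(e[0],2),np.round(e[1],1))
    P=cast("wrist",uv,z,st)[:,:2]  # P[0]=left (-y?), P[1]=right
    d=P[1]-P[0]; yv=d/np.linalg.norm(d); xv=np.array([yv[1],-yv[0]])
    c=P.mean(0)+.066*xv; print("P",P.round(4),"sep",np.linalg.norm(d).round(4),"c",c.round(4),"yaw",np.arctan2(xv[1],xv[0]).round(4))
E
python3 - <<'E'
from m import *
st=np.load("st9.npy",allow_pickle=True).item(); cover(st,cv2.imread("pics/wrist9.png"),[(205,151),(437,151)]); print(st["position"])
st=np.load("st10.npy",allow_pickle=True).item(); cover(st,cv2.imread("pics/wrist10.png"),[(205,151),(437,151)]); print(st["position"])
E
```

```text
hole [203.8  150.68] [28.5 32.2]
hole [436.76 150.8 ] [28.8 31.2]
P [[0.4641 0.1394]
 [0.4758 0.2404]] sep 0.1017 c [0.5355 0.1824] yaw -0.1148
[0.53632268 0.18285904 0.1590348 ]
hole [203.94 150.62] [28.6 32.1]
hole [436.87 150.8 ] [29.  31.3]
P [[ 0.5011 -0.2399]
 [ 0.5121 -0.1385]] sep 0.1019 c [ 0.5723 -0.1963] yaw -0.108
[ 0.57311989 -0.19581509  0.15630334]
```

```bash
python3 -m pendant '[{"travel":[0.015,-0.0022,0.0006],"twist":0},{"travel":[0.03,-0.0022,0.0006],"twist":0},{"travel":[0.045,-0.0022,0.0006],"twist":0},{"travel":[0.056,-0.0022,0.0006],"twist":0},{"travel":[0.056,-0.0022,0.0006],"twist":0},{"travel":[0.056,-0.0022,0.0006],"twist":0}]'
python3 - <<'E'
from m import *
st=ctrl.get_state(); im=ctrl.get_image("wrist"); cv2.imwrite("pics/wrist11.png",im[:,:,::-1]); np.save("st11.npy",st,allow_pickle=True)
print(st["position"],tool(st,[.5757,-.1955,.080]).round(4)); print(R.from_rotvec(st["tool_rot"]).as_matrix().round(4))
cover(st,cv2.imread("pics/wrist11.png"),[(205,151),(437,151)])
im=cv2.imread("pics/wrist11.png"); cv2.imwrite("pics/c11.png",cv2.resize(np.hstack([im[125:175,175:235],im[125:175,405:465]]),None,fx=6,fy=6,interpolation=cv2.INTER_CUBIC))
im=ctrl.get_image("top"); cv2.imwrite("pics/t11.png",cv2.resize(im[170:265,340:440,::-1],None,fx=6,fy=6,interpolation=cv2.INTER_CUBIC))
E
```

```text
time: 15.55
position: [0.5769, -0.1943, 0.1011]
tool_rot: [-1.136, 1.251, 1.126]
ft_force: [0.3, -0.5, -3.7]
grip_width: 0.159
[ 0.57685126 -0.19433835  0.10112703] [ 0.0211  0.0012 -0.0013]
[[ 8.300e-03 -9.945e-01  1.046e-01]
 [-6.000e-04  1.046e-01  9.945e-01]
 [-1.000e+00 -8.300e-03  2.000e-04]]
hole [282.14 361.4 ] [28.5 68.1]
hole [282.14 361.4 ] [28.5 68.1]
P [[ 0.6133 -0.2185]
 [ 0.6133 -0.2185]] sep 0.0 c [nan nan] yaw nanm.py:12: RuntimeWarning: invalid value encountered in divide
  d=P[1]-P[0]; yv=d/np.linalg.norm(d); xv=np.array([yv[1],-yv[0]])
```

View pics/c11.png

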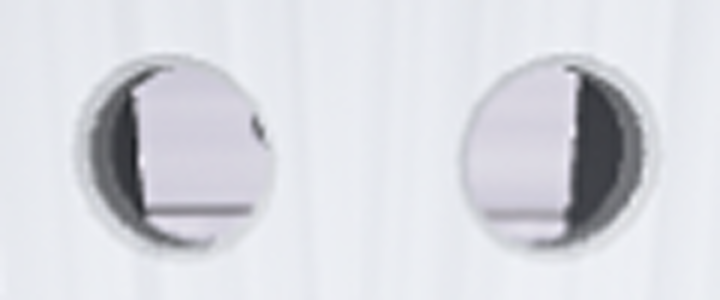

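View pics/t11.png

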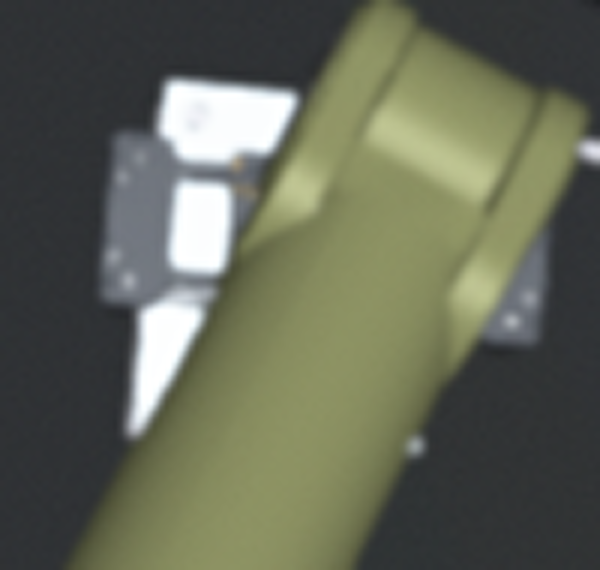

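Through the holes I see the cell's rim, with a sliver of thread in the left one. Moving down to the final height.

```bash
python3 -m pendant '[{"travel":[0.007,0.001,-0.001],"twist":0},{"travel":[0.014,0.001,-0.001],"twist":0},{"travel":[0.021,0.001,-0.001],"twist":0},{"travel":[0.021,0.001,-0.001],"twist":0},{"travel":[0.021,0.001,-0.001],"twist":0}]'
python3 - <<'E'
from m import *
ps=[];rs=[]
for i in range(6):
    st=ctrl.get_state(); im=ctrl.get_image("wrist"); ps.append(st["position"]); rs.append(st["tool_rot"])
print(np.array(ps).round(4)); st["position"]=np.mean(ps,0); st["tool_rot"]=np.mean(rs,0); np.save("st12.npy",st,allow_pickle=True)
cv2.imwrite("pics/wrist12.png",im[:,:,::-1])
print(st["position"].round(4),tool(st,[.5757,-.1955,.080]).round(4)); print(R.from_rotvec(st["tool_rot"]).as_matrix().round(4))
im=im[:,:,::-1]; cv2.imwrite("pics/c12.png",cv2.resize(np.hstack([im[125:175,175:235],im[125:175,405:465]]),None,fx=6,fy=6,interpolation=cv2.INTER_CUBIC))
im=ctrl.get_image("scene"); cv2.imwrite("pics/s12.png",cv2.resize(im[150:290,180:340,::-1],None,fx=5,fy=4.2,interpolation=cv2.INTER_CUBIC))
# where threads would be expected in wrist image
c=np.array([.575,-.1956]);th=-.107;Rm=np.array([[np.cos(th),-np.sin(th)],[np.sin(th),np.cos(th)]])
T=c+np.array([[-.066,-.051],[-.066,.051]])@Rm.T
print(proj("wrist",np.c_[T,[.052,.052]],st).round(1))
E
```

```text
time: 16.27
position: [0.5762, -0.1953, 0.0804]
tool_rot: [-1.136, 1.251, 1.125]
ft_force: [0.9, -0.2, -3.6]
grip_width: 0.155
[[ 0.5762 -0.1953  0.0804]
 [ 0.5763 -0.1953  0.0806]
 [ 0.5764 -0.1953  0.0807]
 [ 0.5764 -0.1953  0.0807]
 [ 0.5763 -0.1953  0.0807]
 [ 0.5763 -0.1952  0.0807]]
[ 0.5763 -0.1953  0.0806] [ 0.0006  0.0006 -0.0003]
[[ 9.200e-03 -9.945e-01  1.045e-01]
 [-7.000e-04  1.045e-01  9.945e-01]
 [-1.000e+00 -9.200e-03  3.000e-04]]
[[215.  147.2]
 [426.7 147.7]]
```

View pics/c12.png

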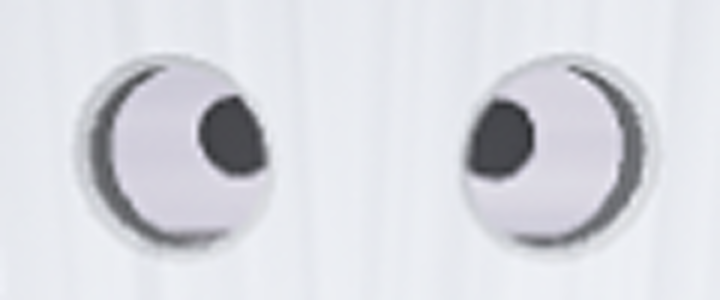

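View pics/s12.png

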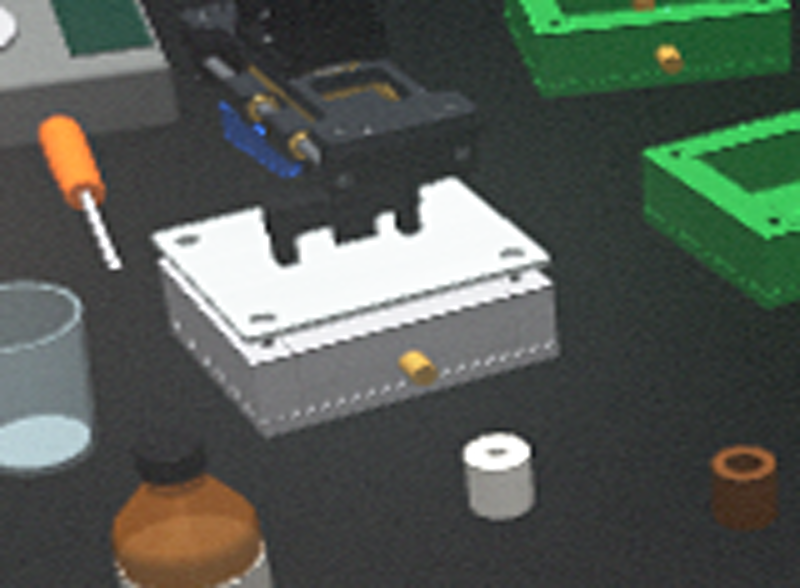

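Both threads are seen through the holes, centred near (214.7,147.5) and (427.3,148.2); the predictions were (215.0,147.2) and (426.7,147.7). The gap to the rim is visible in the scene view. Now the residual per hole.

Run:
```python
from m import *
st=np.load("st12.npy",allow_pickle=True).item()
z=st["position"][2]-.0105
H=cast("wrist",[(203.9,150.7),(436.8,150.8)],z,st); T=cast("wrist",[(214.7,147.5),(427.3,148.2)],.052,st)
print(H.round(4),T.round(4),(T-H)[:,:2].round(4))
d=(T-H)[:,:2].mean(0); print("tool shift",R.from_rotvec(st["tool_rot"]).inv().apply([*d,0]).round(4))
# level check / height in scene view: cover far-left... print predicted cover corner pixels in scene
c=np.array([.5757,-.1957]);th=-.106;Rm=np.array([[np.cos(th),-np.sin(th)],[np.sin(th),np.cos(th)]])
C=c+np.array([[.066,.051],[-.066,.051],[.066,-.051]])@Rm.T
print(proj("scene",np.c_[C,[z]*3]).round(1),proj("scene",np.c_[C,[.052]*3]).round(1))
```

```text
[[ 0.5045 -0.2395  0.0701]
 [ 0.5152 -0.1382  0.0701]] [[ 0.5041 -0.2394  0.052 ]
 [ 0.5151 -0.1376  0.052 ]] [[-0.0004  0.0001]
 [-0.0001  0.0006]]
tool shift [-0.      0.0003  0.0003]
[[232.7 225. ]
 [282.6 209.6]
 [217.5 206.1]] [[233.6 231.3]
 [283.  215.7]
 [218.5 212.2]]
```

The residuals are under 1 mm at the two near holes. In the scene view, three hole positions and the rim gap match the predictions within about 1 px, so the cover is level and about 12 mm above the rim. I'll check that it is still, then hand in.

Run:
```python
from h import *
a=ctrl.get_state(); im=ctrl.get_image("wrist"); b=ctrl.get_state()
print(a["time"],a["position"].round(4),b["position"].round(4),abs(b["qd"]).max().round(4),b["ft_force"].round(2),b["grip_width"])
print(ctrl.close_job())
```

```text
16.625 [ 0.5762 -0.1952  0.0806] [ 0.5762 -0.1952  0.0805] 0.0016 [ 0.19 -0.82 -3.13] 0.15335495037434135
the job is handed in; nothing more can be done
None
```

I finished the job and handed it in at 16.6 s: the sleeve is home on the post, and the gripper is holding the cover still above the cell.

- **Sleeve:** I picked the white sleeve with the larger bore and slid it over the post until it bottomed on the cell floor at about 12 N. I then let go, and the wrist picture showed it standing round the post.
- **Cover:** I lifted it by its handle with 40 N of grip and carried it over the cell. The last checks put its underside about 12 mm above the rim, level, with no sign of contact. The arm was still, with joint speeds below 0.002 rad/s.
- **Hole alignment:** The two near holes measured within about 0.6 mm of their threads in the wrist camera. Three hole positions in the scene picture matched prediction within about 1 px.

**What failed or disagreed:**
- The fourth hole was hidden by the gripper and the arm, so I did not check it directly.
- From the wrist camera's slant, the edges of the holes slightly clip the threads, so I calculated the centring instead of seeing it straight down.
- The top camera placed the cell about 2.5 mm from where the wrist camera did. I used the wrist camera, and the threads and post agreed with it.
- One early move was refused because I left out a required field. Nothing moved.

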